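Drop the clay pebbles through the spring slide and hold it at the mark

TASK

Carry the wooden tray by its cross handle to the plywood dispenser, tip all five clay pebbles into the hopper, and set the empty tray back down upright on the shelf while the slide stays shut. Then pull the spring-return slide out by its wooden tab until its pointer bar lines up with the raised marks on the rails, so that the pebbles drop into the clay trough, and finish holding it at the marks: do not let go. Leave all the other things where they are.

Things in the scene. Friction and masses are not known exactly. Their poses are not given: they have to be found in the camera images.
- dispenser: Plywood dispenser fixed to the shelf; origin centre of its underside, z up, -x its front (where the slide comes out, roughly facing the robot). Housing 132 (x) x 152 (y) x 168 mm tall. Two aluminium rails at y +75 and -75 mm (12 mm wide, top at z 104 mm) run forward to x -208 mm, each with a 7 mm tall, 5 mm thick raised steel mark at x -190 mm.
- mouth (a point): Centre of the hopper's open top at its rim: (0, 0, 168) mm in the dispenser's frame; axes as the dispenser's. Opening 116 mm (x) x 136 mm (y), walls 8 mm. Inside, the floor slopes from the back wall down to a 66 x 136 mm throat at the front (x -58 to +8 mm), shut by the slide, whose top is at z 104 mm.
- trough (a point): Centre of the inner floor of the unglazed clay trough below the hopper: (0, 0, 6) mm in the dispenser's frame. Trough 114 (x) x 134 (y) x 42 mm tall, fixed between the side walls. The pebbles end in it.
- mark (a point): Point midway between the two raised marks, at the height of point tab: (-190, 0, 139) mm in the dispenser's frame. With the slide at the mark, point tab is here.
- tab (a point): Grip point of the slide's wooden tab, on its centre line, 15 mm under its top; axes as the dispenser's. Tab upright, 18 (x) x 30 (y) x 50 mm tall, top at z 154 mm; shut, it is at x -125 mm of the dispenser, 50 mm clear of the hopper. A steel pointer bar, 5 mm thick, top at z 109 mm, crosses under the tab from rail to rail.
- gate (a joint): Travel of the slide, m: 0 shut, grows as it is pulled along the dispenser's -x, level with the marks at 0.065, end stop at 0.09. A spring pulls it shut: about 3.6 N shut, 7.5 N at the mark, plus light friction; it snaps back when let go.
- tray: Loose light-wood tray, about 0.25 kg; origin centre of its underside, z up, long axis x. 150 mm long, 94 mm wide (84 inside), 30 mm side walls along the long sides. Both ends (+x, -x) are open: the last 25 mm of the 4 mm floor slopes up 15 degrees to a lip 11 mm high, so pebbles stay when it is carried level and roll off an end when it is tipped 45 to 60 degrees.
- tray_handle (a point): Middle of the tray's cross handle, 85 mm above the tray's underside and over its centre: a bar along the tray's y, 14 mm thick (x), 22 mm tall (z), 84 mm long between two side posts. Pinch it from above across the tray's x; axes as the tray's.
- pebble0: Rounded oblong clay pebble, 32 mm long, 24 mm thick, 14 g, one of five alike on the tray; origin at its centre.
- pebble1: Rounded oblong clay pebble, 32 mm long, 24 mm thick, 14 g, one of five alike on the tray; origin at its centre.
- pebble2: Rounded oblong clay pebble, 32 mm long, 24 mm thick, 14 g, one of five alike on the tray; origin at its centre.
- pebble3: Rounded oblong clay pebble, 32 mm long, 24 mm thick, 14 g, one of five alike on the tray; origin at its centre.
- pebble4: Rounded oblong clay pebble, 32 mm long, 24 mm thick, 14 g, one of five alike on the tray; origin at its centre.
- trowel: Bystander, leave alone: steel hand trowel with a wooden handle, about 280 mm long, lying on the shelf.
- hide_box: Bystander, leave alone: tan plastic hide box 150 x 110 x 70 mm with a doorway.
- jar: Bystander, leave alone: glass jar with aluminium screw-top lid, 66 mm across, 103 mm tall.
- pot: Bystander, leave alone: empty clay flower pot, 110 mm across, 100 mm tall.
- saucer: Bystander, leave alone: empty round clay saucer 124 mm across, 22 mm tall.
- dibber: Bystander, leave alone: wooden dibber with a square grip, 24 mm thick, 290 mm long, lying down.
- bottle: Bystander, leave alone: white plastic bottle, 64 mm across, 170 mm tall.
There are look-alikes about, which are no part of the job. What is shaped like the tray but blue or red is not meant.

How it is judged:
By the outcome, as a careful person would: the job done as asked, in the order asked, and still so for the second after the job is handed in, while the arm keeps its last pose, push and grip.
It also fails if it takes over 72 s, if anything falls off the work surface, if the arm or the gripper's body presses on something with over 40 N, if the wrist force passes 120 N, or if a joint passes its speed limit or range.

ROBOT

A 6-joint arm with a two-finger parallel gripper is mounted at the origin on the work surface. World frame = base frame: x ahead of the robot, y to its left, z up, the work surface at z = 0. Lengths are in m, angles in rad, forces in N, time in s.
With the tool pointing down it reaches from about 0.275 to 0.825 m from the base axis. Payload 4.9 kg.
Tool frame: the origin (TCP) lies midway between the tips of the shut fingers; the grasp point (between the pads) lies 19 mm behind it; z points along the fingers, y is the line along which they close (so a half turn about z gives the same grasp; the last joint's range is limited). The gripper opens to 85 mm and grips with 20 to 120 N. Pads are 22 mm wide; open, the fingers measure 114 mm over their backs; the gripper's body (76 mm by 85 mm) begins 54 mm behind the grasp point. The pads swing forward as they close: fully open they stand 13 mm farther back than shut.
Start: joints at [-0.134, 0.326, -0.193, 1.052, 0, 1.437], TCP at [0.55, 0, 0.231] pointing down, gripper open.
Joint ranges: [-2.65, 2.65], [-0.97, 1.79], [-1.3, 1.35], [-1.93, 2.1], [-1.47, 1.37], [-3.14, 3.14]. Speed limits (rad/s): [2.57, 2.57, 3.14, 3.14, 3.14, 3.14].

INTERFACE

Orientations are given as a rotation vector (axis times angle).
In Python, from cell import arm, read_camera gives the robot as it stands.
- The arm moves only by the tool servo_tool, never from a script. Its argument "motion" is one flat list of numbers, 4 for each row, row after row: the shift along the world's x, y, z in m, then the turn about the world's z in rad. In form: [dx, dy, dz, twist, dx, dy, dz, twist, ...]. A call has 1 to 20 rows; each row is the pose to reach, as a shift and turn from the pose commanded when the call began; what a row does not reach only later rows make up. A row lasts 1/12 s, in which the tool goes at most 41.7 mm and 7.16 degrees, less where a joint would pass 70% of its speed; a pose out of reach is approached as far as the arm can. A call with a gripper value outside its range is refused whole. "grip" is the closure, from 0 (fully open) to 1 (shut), set as the call begins (left out, the last holds). The fingers move at their own pace and stop on an object; "squeeze" is the grip in N (left out, the last holds). Time passes only in rows, so rows that repeat a pose let the fingers close. It gives the time, the measured TCP pose, the force, the opening and the grip force at its end, in the units of the state.
- arm.get_state(): the state, without advancing time (a new reading comes with each control period).
- read_camera(name): name is "scene" or "side" or "wrist"; returns a dict with "frame" (400x640x3 uint8, blue, green, red), "range_z" (400x640 float32, m along the optical axis (not along the pixel's ray), 0 where there is no reading), "fx", "fy", "cx", "cy" (pixels), "dist_coeffs" ([k1, k2, p1, p2, k3] as OpenCV has them; the pictures are not rectified), "rvec" (rotation vector, rad) and "tvec" (3), from world to camera coordinates, as OpenCV has them. Camera axes: x right, y down, z forward; pixel columns grow to the right and rows downward; lengths in m; the calibration is good to about 2 mm. A picture is of the moment at which its call begins.
- arm.finish_job(): hands the job in; it is judged then, once.
The state is a dict: "time": time; "qpos": joint angles; "qd": joint speeds; "tau": joint torques, N m; "ee_pos": TCP position; "ee_rot": TCP orientation; "contact_force": force on the tool from outside, world axes, zero at the start; "ft_torque": the same for the moment, N m; "gripper_width": opening from 0.0 (shut) to 1.0 (fully open); "finger_force": force on a finger pad.
Only numpy, scipy, OpenCV 4.12 (cv2) and the standard library are available. Lean on these libraries where they do the work, as an engineer would, in place of code of your own. Each camera call takes 0.05 s, during which the arm holds its last target. There are 200 camera calls.

## Working session

There is one attempt and no reset: what is moved stays moved. The work goes in short steps, Python scripts to look and compute and a tool call to move; the robot and the scene stay as the last step left them, time stands still between calls to the robot, and variables do not carry over. Pictures are saved under pics/ and viewed, at most 10 in all, crops included, and the job is handed in when it is done.

Besides the shell and the picture viewer there is one more tool, called after "Call:" in YAML: its name, and indented under it one key for each argument. servo_tool: Moves the arm, as the interface text tells. Its arguments: {"type":"object","properties":{"motion":{"type":"array"},"grip":{"type":"number"},"squeeze":{"type":"number"}},"required":["motion"]}

```bash
ls; mkdir -p pics; cat > h.py <<'E'
import numpy as np, cv2
from cell import arm, read_camera
def grab(n,save=None):
    c=read_camera(n)
    if save: np.savez(''+save+'.npz',**{k:np.asarray(v) for k,v in c.items()}); cv2.imwrite('pics/'+save+'.png',c['frame'])
    return c
def load(s): return dict(np.load(''+s+'.npz'))
def K(c): return np.array([[c['fx'],0,c['cx']],[0,c['fy'],c['cy']],[0,0,1]],float)
def ray(c,px):
    R=cv2.Rodrigues(np.asarray(c['rvec'],float))[0];t=np.asarray(c['tvec'],float).ravel()
    u=cv2.undistortPoints(np.array([[px]],float),K(c),np.asarray(c['dist_coeffs'],float)).ravel()
    d=R.T@np.array([u[0],u[1],1]); return -R.T@t,d
def depth(c,px):
    o,d=ray(c,px);x,y=map(int,np.round(px));w=c['range_z'][y-1:y+2,x-1:x+2];w=w[w>0]
    return o+d*np.median(w) if len(w) else None
def tri(obs):
    A=np.zeros((3,3));b=np.zeros(3)
    for c,p in obs:
        o,d=ray(c,p);d=d/np.linalg.norm(d);P=np.eye(3)-np.outer(d,d);A+=P;b+=P@o
    X=np.linalg.solve(A,b)
    return X,[float(np.linalg.norm((np.eye(3)-np.outer(d/np.linalg.norm(d),d/np.linalg.norm(d)))@(X-o))) for o,d in [ray(c,p) for c,p in obs]]
def proj(c,X): return cv2.projectPoints(np.array(X,float).reshape(-1,3),np.asarray(c['rvec'],float),np.asarray(c['tvec'],float),K(c),np.asarray(c['dist_coeffs'],float))[0].reshape(-1,2)
def cloud(c):
    h,w=c['range_z'].shape;g=np.stack(np.meshgrid(np.arange(w),np.arange(h)),-1).reshape(-1,1,2).astype(float)
    u=cv2.undistortPoints(g,K(c),np.asarray(c['dist_coeffs'],float)).reshape(-1,2);z=c['range_z'].reshape(-1,1)
    R=cv2.Rodrigues(np.asarray(c['rvec'],float))[0];t=np.asarray(c['tvec'],float).ravel()
    X=(np.c_[u,np.ones(len(u))]*z-t)@R; X[z[:,0]==0]=np.nan; return X.reshape(h,w,3)
E
python3 - <<'E'
from h import *
a=grab('scene','scene0');b=grab('side','side0');c=grab('wrist','wrist0')
for k in (a,b,c): print(k['fx'],k['dist_coeffs'],-cv2.Rodrigues(np.array(k['rvec']))[0].T@np.array(k['tvec']).ravel())
print(arm.get_state())
E
```

```text
pics
398.44343895780787 [-0.04853958  0.          0.          0.          0.        ] [ 1.34657547 -0.60916762  0.8730944 ]
422.224907783214 [-0.00926828  0.          0.          0.          0.        ] [0.06539303 1.13408664 0.91905837]
349.0798480610262 [-0.07105894  0.          0.          0.          0.        ] [0.55030858 0.08172365 0.3735879 ]
{'time': 0.15, 'qpos': array([-1.34223426e-01,  3.26780301e-01, -1.93320439e-01,  1.05198305e+00,
        4.70555991e-06,  1.43658179e+00]), 'qd': array([-3.05786656e-04, -4.71725216e-03,  3.53940597e-03,  2.89819346e-04,
        7.07109743e-05, -6.64624934e-04]), 'tau': array([ 1.04211274e-03, -4.43704247e+01,  2.62664723e+01,  1.04285317e-02,
       -1.23322516e-04, -3.51401161e-05]), 'ee_pos': array([5.49583476e-01, 5.62547329e-05, 2.30690885e-01]), 'ee_rot': array([-2.22072507e+00, -2.22070533e+00,  1.21951619e-03]), 'contact_force': array([ 0.02895192, -0.18464147,  0.14373633]), 'ft_torque': array([-0.02690953,  0.04510286,  0.02716187]), 'finger_force': 0.0, 'gripper_width': 0.9970703424957084}
```

View pics/scene0.png

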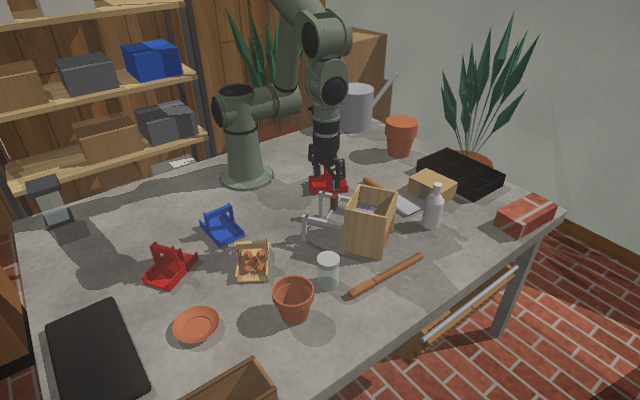

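View pics/side0.png

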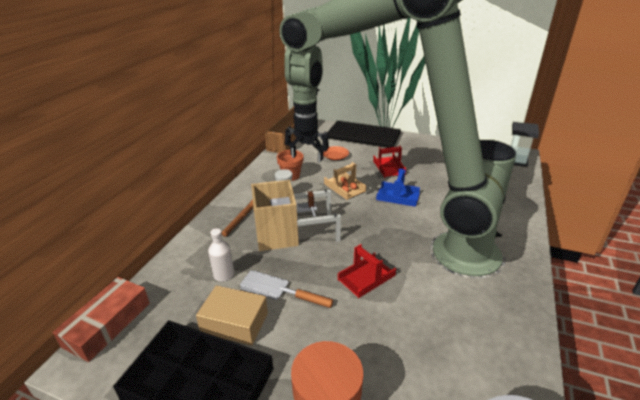

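The wooden tray with pebbles is at scene (253,260) and side (345,182). The dispenser is at scene (370,220) and side (275,215). Look-alikes: blue tray at scene (222,224), red trays at scene (170,265) and (328,185). By the description I want the light-wood one, and I'll check it in an enlarged crop.

```bash
python3 - <<'E'
from h import *
a=load('scene0');b=load('side0')
A=a['frame'][175:290,220:410]; B=b['frame'][150:260,240:380]
A=cv2.resize(A,None,fx=4.2,fy=4.2,interpolation=cv2.INTER_CUBIC)[:, :798]
B=cv2.resize(B,None,fx=5.6,fy=5.6,interpolation=cv2.INTER_CUBIC)[:,:784]
for im,s,x0,y0 in((A,4.2,220,175),(B,5.6,240,150)):
  for x in range(x0,x0+200,20): cv2.putText(im,str(x),(int((x-x0)*s),10),0,.35,(0,0,255)); cv2.line(im,(int((x-x0)*s),12),(int((x-x0)*s),18),(0,0,255))
  for y in range(y0,y0+130,20): cv2.putText(im,str(y),(0,int((y-y0)*s)),0,.35,(0,0,255))
cv2.imwrite('pics/cA.png',A);cv2.imwrite('pics/cB.png',B);print(A.shape,B.shape)
for n,p in (('bar',(252,248)),('floorL',(238,270)),('disp rim',(370,188)),('tab',(335,200))): print(n,depth(a,p))
E
```

```text
(483, 798, 3) (616, 784, 3)
bar [ 0.50002817 -0.23885796  0.07549379]
floorL [ 0.50263787 -0.29503458  0.01901144]
disp rim [0.56589184 0.17161569 0.1630151 ]
tab [0.5300601  0.05416464 0.14466097]
```

View pics/cA.png

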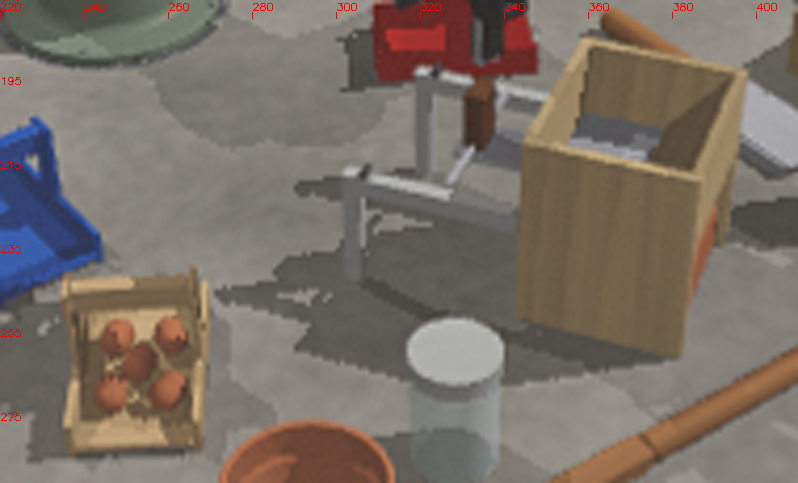

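View pics/cB.png

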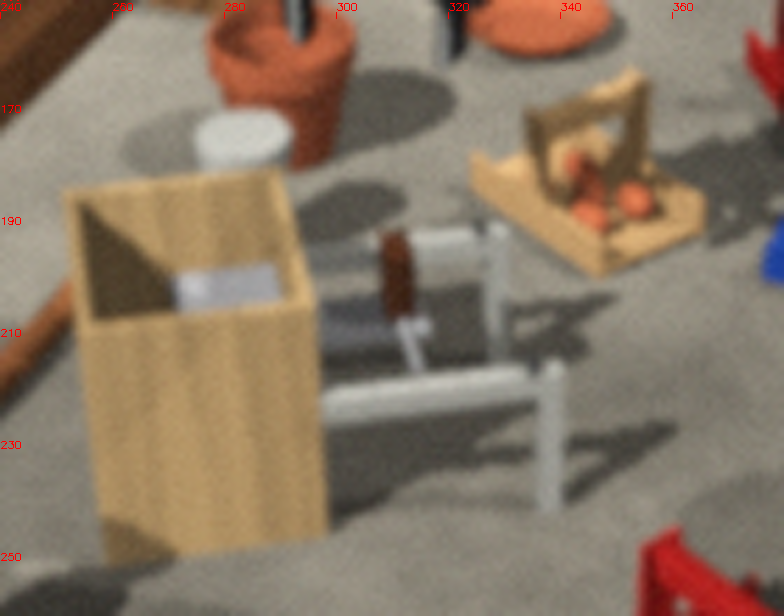

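The crops confirm a light-wood tray with five pebbles. Its handle bar runs from about scene (236,242) to (267,240). The dispenser rim corners are clear in both views, and the slide tab is at scene (334,195) and side (309,192).

```bash
python3 - <<'E'
from h import *
a=load('scene0');b=load('side0')
S=[(345.5,209.5),(360,184.5),(397.9,192.1),(386.7,217.9)];D=[(289.6,180.4),(296.8,205.4),(256.1,207.5),(251.6,184.5)]
P=[]
for s,d in zip(S,D):
    X,e=tri([(a,s),(b,d)]);P.append(X);print(X.round(4),np.round(e,4))
P=np.array(P);print('mouth',P.mean(0),'xdir',np.degrees(np.arctan2(*((P[2]+P[3]-P[0]-P[1])[[1,0]]))),'ydir',np.degrees(np.arctan2(*((P[1]+P[2]-P[0]-P[3])[[1,0]]))), np.linalg.norm(P[1]-P[0]),np.linalg.norm(P[2]-P[1]))
print('tabtop',tri([(a,(335,195)),(b,(310,193))]))
# handle bar top ends: scene (236,242),(266.5,239.5)
for n,c in(('s',a),('d',b)):
    X=cloud(c); m=np.isfinite(X[...,0])&(X[...,0]>.35)&(X[...,0]<.62)&(X[...,1]<-.14)&(X[...,1]>-.4)&(X[...,2]>.008)&(X[...,2]<.13)
    n,l,st,ce=cv2.connectedComponentsWithStats(m.astype(np.uint8))
    for i in range(1,n):
        if st[i,4]>60:
            Q=X[l==i];r=cv2.minAreaRect(Q[:,:2].astype(np.float32)*1000);print(ce[i],st[i,4],r,Q[:,2].max())
            H=Q[Q[:,2]>.078]
            if len(H)>5: print('  handle',H.mean(0),H.min(0),H.max(0),cv2.minAreaRect(H[:,:2].astype(np.float32)*1000))
E
```

```text
[0.6075 0.029  0.1645] [0.0033 0.0033]
[0.5264 0.1575 0.1639] [0.0043 0.0043]
[0.639  0.2174 0.169 ] [0.0058 0.0058]
[0.7161 0.097  0.1662] [0.0021 0.0021]
mouth [0.6222257  0.12521021 0.16589546] xdir 30.02508699197673 ydir 122.44696289526138 0.15196633857627728 0.12764108250162484
tabtop (array([0.51738466, 0.06245606, 0.15453766]), [0.0013727359652807886, 0.0013727359652808075])
[250.63837638 254.12730627] 542 ((472.2799377441406, -228.70285034179688), (113.35443878173828, 212.79385375976562), 64.40489959716797) 0.09886134412370405
  handle [ 0.49692335 -0.24108433  0.08969993] [ 0.45977179 -0.28505427  0.07802344] [ 0.53074359 -0.19492311  0.09886134] ((495.45697021484375, -240.02029418945312), (94.23443603515625, 26.593994140625), 55.89210891723633)
[251.51639344 260.03278689] 244 ((496.5421142578125, -239.4815673828125), (62.79652404785156, 86.30342864990234), 56.59675598144531) 0.031073195510457226
[193.33846154 257.98461538] 65 ((370.93280029296875, -381.8903503417969), (28.00701904296875, 34.98263931274414), 75.96685028076172) 0.030286836935887483
[259.3880597  267.86567164] 67 ((533.240234375, -238.3310089111328), (27.74350357055664, 23.22536277770996), 62.80255126953125) 0.02863307449289499
[345.02679831 180.21297602] 709 ((491.0728454589844, -237.2133331298828), (101.78721618652344, 158.08609008789062), 56.74617004394531) 0.10158533753339692
  handle [ 0.49275952 -0.23381601  0.09067616] [ 0.45789986 -0.28654733  0.07823003] [ 0.53074413 -0.19242887  0.10158534] ((493.4205322265625, -237.3957977294922), (95.4447250366211, 33.20913314819336), 57.408138275146484)
```

```bash
python3 - <<'E'
from h import *
for n in('scene0','side0','wrist0'):
    c=load(n);X=cloud(c)
    m=np.isfinite(X[...,0])&(abs(X[...,0]-.622)<.13)&(abs(X[...,1]-.125)<.13)&(X[...,2]>.155)&(X[...,2]<.18)
    Q=X[m]
    if len(Q)>20: print(n,len(Q),np.median(Q[:,2]),cv2.minAreaRect(Q[:,:2].astype(np.float32)*1000))
    print(proj(c,[[.622,.125,.168],[.517,.0625,.154]]))
E
```

```text
scene0 602 0.16464791539052365 ((598.35302734375, 110.25398254394531), (192.4467010498047, 158.70724487304688), 32.37388610839844)
[[371.27133408 199.40155215]
 [334.55002437 194.89746411]]
side0 601 0.16622868910617308 ((594.2073364257812, 109.36557006835938), (196.4630126953125, 161.69113159179688), 31.83660888671875)
[[272.41908676 193.72499321]
 [309.73292637 193.346916  ]]
wrist0 10340 0.16784207663516632 ((610.5122680664062, 76.19817352294922), (215.9075164794922, 100.16370391845703), 1.8005554676055908)
[[455.03309946  -2.75753224]
 [267.65189704 111.28474085]]
```

View pics/wrist0.png

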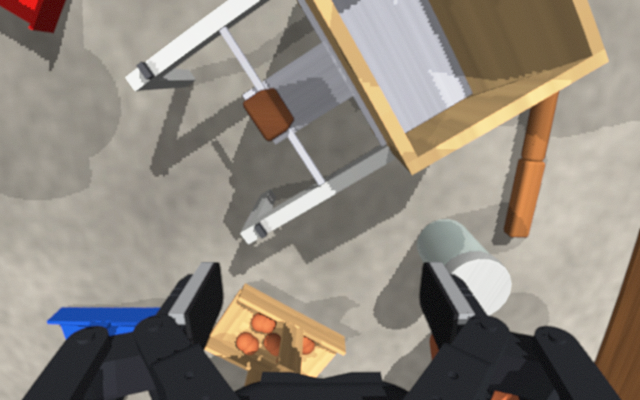

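Call:
servo_tool:
  motion: [-0.014, -0.06, 0, -0.12, -0.028, -0.12, 0, -0.24, -0.042, -0.18, 0, -0.36, -0.055, -0.2385, 0, -0.48, -0.055, -0.2385, 0, -0.583, -0.055, -0.2385, -0.03, -0.583, -0.055, -0.2385, -0.03, -0.583]
  grip: 0
  squeeze: 20

```text
time: 0.73
ee_pos: [0.4926, -0.2429, 0.1983]
ee_rot: [-2.77, -1.48, 0.005]
contact_force: [-1.2, 0.7, -0.6]
gripper_width: 0.999
finger_force: 0.0
```

Wrist0 shows the rim's front/-y corner at (410,172), its back/-y corner at (607,60), and the tab top at (270,113).

```bash
python3 - <<'E'
from h import *
c=load('wrist0')
def atz(c,p,z):
    o,d=ray(c,p);return o+d*(z-o[2])/d[2]
p=[atz(c,q,.168) for q in((410,172),(607,60),(303,0))]
print([x.round(4) for x in p]); 
yx=np.arctan2(*(p[1]-p[0])[[1,0]]);yy=np.arctan2(*(p[2]-p[0])[[1,0]]);print(np.degrees([yx,yy]),np.linalg.norm(p[1]-p[0]))
y=(yx+yy-np.pi/2)/2;u=np.array([np.cos(y),np.sin(y)]);v=np.array([-u[1],u[0]])
print('M from corner0',p[0][:2]+u*.066+v*.076,'corner1',p[1][:2]-u*.066+v*.076,'yaw',np.degrees(y))
print('tab',atz(c,(270,113),.154), 'M from tab',atz(c,(270,113),.154)[:2]+.125*u)
w=grab('wrist','w1');X=cloud(w)
s=arm.get_state();print(s['ee_pos'],s['ee_rot'])
m=np.isfinite(X[...,0])&(abs(X[...,0]-.4945)<.07)&(abs(X[...,1]+.2385)<.07)&(X[...,2]>.085)&(X[...,2]<.115)
Q=X[m];print(len(Q),np.median(Q[:,2]),Q.mean(0),cv2.minAreaRect(Q[:,:2].astype(np.float32)*1000))
E
```

```text
[array([0.6043, 0.0276, 0.168 ]), array([0.7169, 0.0961, 0.168 ]), array([0.5403, 0.1225, 0.168 ])]
[ 31.31644824 124.01078429] 0.13172424192503002
M from corner0 [0.61887787 0.12720129] corner1 [0.62028648 0.12442569] yaw 32.663616267223475
tab [0.51841224 0.06145041 0.154     ] M from tab [0.62364395 0.12891364]
[ 0.49261184 -0.24099476  0.19842955] [-2.76703546 -1.4806219   0.00416919]
2647 0.09645533011983409 [ 0.49324809 -0.2362232   0.09616999] ((491.6994934082031, -238.81317138671875), (94.13675689697266, 25.61172103881836), 56.686561584472656)
```

View pics/w1.png

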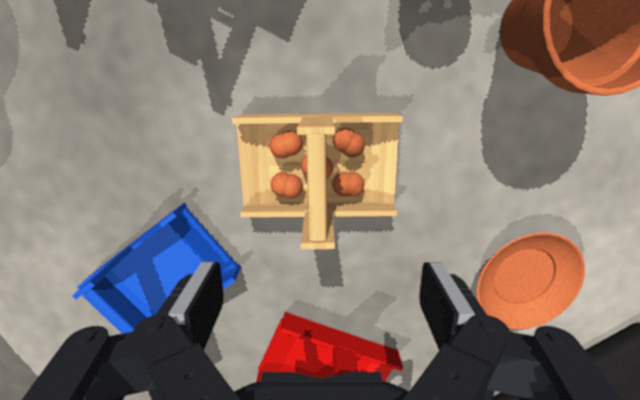

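The wrist view shows the wooden tray with its bar running vertically from (318,130) to (317,242), centred between the fingers (222 and 420), with five pebbles. Descending.

Call:
servo_tool:
  motion: [0, 0.002, -0.035, 0, 0, 0.002, -0.07, 0, 0, 0.002, -0.1, 0, 0, 0.002, -0.12, 0, 0, 0.002, -0.132, 0, 0, 0.002, -0.132, 0, 0, 0.002, -0.132, 0]

```text
time: 1.37
ee_pos: [0.495, -0.2353, 0.0691]
ee_rot: [-2.764, -1.49, 0.001]
contact_force: [0.3, 0.1, 0.5]
gripper_width: 1.004
finger_force: 0.0
```

Call:
servo_tool:
  motion: [0, 0, 0, 0, 0, 0, 0, 0, 0, 0, 0, 0, 0, 0, 0, 0, 0, 0, 0, 0, 0, 0, 0, 0, 0, 0, 0, 0, 0, 0, 0, 0, 0, 0, 0, 0, 0, 0, 0, 0]
  grip: 1
  squeeze: 25

```text
time: 2.2
ee_pos: [0.4951, -0.2365, 0.0697]
ee_rot: [2.766, 1.489, 0.0]
contact_force: [-1.2, 0.7, 5.0]
gripper_width: 0.162
finger_force: 25.9
```

Call:
servo_tool:
  motion: [0, 0, 0.004, 0, 0, 0, 0.012, 0, 0, 0, 0.026, 0, 0, 0, 0.045, 0, 0, 0, 0.067, 0, 0, 0, 0.092, 0, 0, 0, 0.118, 0, 0, 0, 0.144, 0, 0, 0, 0.169, 0, 0, 0, 0.191, 0, 0, 0, 0.209, 0, 0, 0, 0.221, 0, 0, 0, 0.228, 0, 0, 0, 0.23, 0, 0, 0, 0.23, 0]

```text
time: 3.45
ee_pos: [0.4949, -0.2365, 0.2993]
ee_rot: [-2.766, -1.489, 0.0]
contact_force: [0.4, 0.6, -2.9]
gripper_width: 0.156
finger_force: 24.7
```

Call:
servo_tool:
  motion: [0.001, 0.003, 0, -0.003, 0.004, 0.01, 0, -0.012, 0.008, 0.021, 0, -0.026, 0.014, 0.037, 0, -0.045, 0.021, 0.055, 0, -0.068, 0.029, 0.076, 0, -0.094, 0.037, 0.1, 0, -0.122, 0.046, 0.124, 0, -0.152, 0.056, 0.15, 0, -0.184, 0.066, 0.176, 0, -0.216, 0.076, 0.203, 0, -0.249, 0.086, 0.229, 0, -0.281, 0.095, 0.253, 0, -0.311, 0.103, 0.277, 0, -0.34, 0.111, 0.298, 0, -0.365, 0.118, 0.316, 0, -0.388, 0.124, 0.332, 0, -0.407, 0.128, 0.343, 0, -0.421, 0.131, 0.35, 0, -0.43, 0.132, 0.353, 0, -0.433]

```text
time: 5.12
ee_pos: [0.6268, 0.1181, 0.2981]
ee_rot: [-3.02, -0.862, 0.002]
contact_force: [0.9, -0.3, -2.9]
gripper_width: 0.16
finger_force: 24.7
```

```bash
python3 - <<'E'
from h import *
grab('wrist','w2');a=grab('scene','s2')
s=arm.get_state();print(s['time'],s['ee_pos'],s['ee_rot'],s['contact_force'],s['qpos'])
E
```

```text
5.2167 [0.62671552 0.11695563 0.29858195] [-3.02108360e+00 -8.61445353e-01  1.93521686e-03] [-0.27647333  0.42533223 -2.91580371] [ 6.88721882e-02  4.67595388e-01  1.91367089e-01  1.29579197e+00
 -1.67315587e-04  2.65491936e+00]
```

View pics/w2.png

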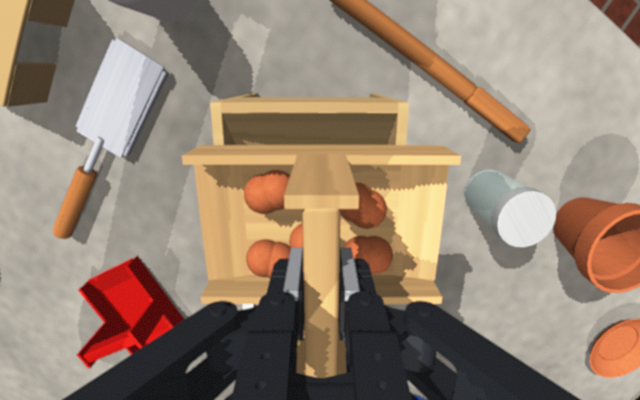

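The wrist view shows all five pebbles on the tray, level over the hopper. The back rim's outer corners are at (213,101) and (408,101), so I can refine the dispenser pose from them.

```bash
python3 - <<'E'
from h import *
c=load('w2')
def atz(p,z):
    o,d=ray(c,p);return o+d*(z-o[2])/d[2]
l,r=atz((213,101),.168),atz((408,101),.168)
print(l,r,np.linalg.norm(l-r)); d=l-r; vy=np.degrees(np.arctan2(d[1],d[0]));print('yaw',vy-90)
y=np.radians(31.8);u=np.array([np.cos(y),np.sin(y)]);print('M',(l+r)[:2]/2-.066*u)
for q in((197,155),(445,155),(205,300),(440,300)):print(q,atz(q,.258),depth(c,q))
E
```

```text
[0.6395936  0.22288006 0.168     ] [0.71824682 0.09622466 0.168     ] 0.14909031167235862
yaw 31.840351031479514
M [0.6228273  0.12477328]
(197, 155) [0.62870501 0.1971797  0.258     ] [0.62894263 0.19705436 0.25863369]
(445, 155) [0.69925459 0.08392796 0.258     ] [0.69924833 0.08417935 0.25859717]
(205, 300) [0.54730893 0.15350609 0.258     ] [0.54796298 0.15353867 0.25879789]
(440, 300) [0.62520919 0.02859409 0.258     ] [0.62534383 0.0288412  0.25834164]
```

Call:
servo_tool:
  motion: [0.0005, -0.001, -0.004, 0, 0.001, -0.002, -0.013, 0, 0.002, -0.0035, -0.024, 0, 0.002, -0.0035, -0.036, 0, 0.002, -0.0035, -0.046, 0, 0.002, -0.0035, -0.053, 0, 0.002, -0.0035, -0.057, 0, 0.002, -0.0035, -0.0585, 0, 0.002, -0.0035, -0.0585, 0]
  squeeze: 20

```text
time: 5.97
ee_pos: [0.6289, 0.1129, 0.2405]
ee_rot: [-3.021, -0.86, 0.001]
contact_force: [0.6, 0.3, -3.3]
gripper_width: 0.16
finger_force: 24.7
```

Call:
servo_tool:
  motion: [0, 0, -0.002, 0, -0.001, 0.0015, -0.004, 0, -0.002, 0.003, -0.005, 0, -0.003, 0.0045, -0.0063, 0, -0.0038, 0.0061, -0.0075, 0, -0.0055, 0.009, -0.0105, 0, -0.0073, 0.0118, -0.0132, 0, -0.0073, 0.0118, -0.0132, 0]

```text
time: 6.63
ee_pos: [0.6247, 0.1229, 0.2313]
ee_rot: [3.014, 0.857, 0.011]
contact_force: [2.1, -7.0, 13.1]
gripper_width: 0.16
finger_force: 62.6
```

Call:
servo_tool:
  motion: [0, 0, 0, 0, 0, 0, 0, 0, 0, 0, 0, 0, 0, 0, 0, 0]
  grip: 0.8

```text
time: 6.97
ee_pos: [0.6209, 0.126, 0.2272]
ee_rot: [-3.019, -0.861, 0.002]
contact_force: [-1.2, 2.7, 2.0]
gripper_width: 0.201
finger_force: 1.7
```

Call:
servo_tool:
  motion: [-0.001, 0.002, -0.002, 0, -0.002, 0.004, -0.004, 0, -0.0033, 0.0054, -0.0062, 0, -0.0033, 0.0054, -0.0062, 0]
  grip: 0.77

```text
time: 7.3
ee_pos: [0.6181, 0.13, 0.2205]
ee_rot: [3.021, 0.86, -0.002]
contact_force: [0.9, -1.5, 0.0]
gripper_width: 0.234
finger_force: 0.5
```

```bash
python3 - <<'E'
from h import *
a=grab('scene');b=grab('side')
A=cv2.resize(a['frame'][120:250,300:430],(520,520),interpolation=cv2.INTER_CUBIC);cv2.imwrite('pics/t1.png',A)
w=grab('wrist','w3');X=cloud(w);y=np.radians(31.84);v=np.array([-np.sin(y),np.cos(y)]);u=np.array([np.cos(y),np.sin(y)])
def tilt(X):
    D=X[...,:2]-np.array([.622,.1255]);V=D@v;U=D@u;Z=X[...,2]
    for uu in (.047,-.047):
        m=(abs(U-uu)<.006)&(abs(V)<.15)&(Z>.172)&(Z<.3)
        for k in np.arange(-.1,.11,.02):
            q=m&(abs(V-k)<.004)
            if q.sum()>5: print('u',uu,'v',k.round(2),'ztop',np.percentile(Z[q],90).round(4),q.sum())
tilt(X)
E
```

```text
u 0.047 v -0.08 ztop 0.2009 132
u 0.047 v -0.06 ztop 0.1983 237
u 0.047 v -0.04 ztop 0.1948 186
u 0.047 v -0.02 ztop 0.1908 137
u 0.047 v 0.0 ztop 0.2521 622
u -0.047 v -0.08 ztop 0.2005 376
u -0.047 v -0.06 ztop 0.1853 187
u -0.047 v -0.04 ztop 0.189 195
u -0.047 v 0.02 ztop 0.1834 40
u -0.047 v 0.06 ztop 0.1759 85
```

View pics/t1.png

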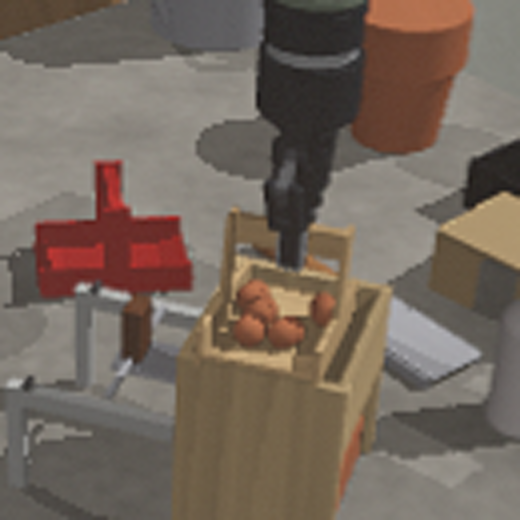

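The tray is tilted about 10° with A inside the hopper, and all five pebbles are on it. Driving toward +y so the A lip bears on the far wall.

Call:
servo_tool:
  motion: [-0.0025, 0.004, 0, 0, -0.005, 0.008, 0.001, 0, -0.0075, 0.012, 0.002, 0, -0.01, 0.016, 0.003, 0, -0.0125, 0.02, 0.005, 0, -0.0142, 0.023, 0.006, 0, -0.0142, 0.023, 0.006, 0]
  grip: 0.745

```text
time: 8.03
ee_pos: [0.6055, 0.1524, 0.2291]
ee_rot: [3.018, 0.859, 0.005]
contact_force: [3.1, -5.5, 5.1]
gripper_width: 0.259
finger_force: 8.9
```

```bash
cat >> h.py <<'E'
Y=np.radians(31.84);V=np.array([-np.sin(Y),np.cos(Y)]);U=np.array([np.cos(Y),np.sin(Y)])
def tilt(X,M=(.622,.1255)):
    D=X[...,:2]-np.array(M);v=D@V;u=D@U;Z=X[...,2]
    for uu in (.047,-.047):
        m=(abs(u-uu)<.006)&(abs(v)<.19)&(Z>.172)&(Z<.36)
        print(uu,[(int(1000*k),int(1000*np.percentile(Z[q],90)),int(q.sum())) for k in np.arange(-.16,.17,.02) for q in [m&(abs(v-k)<.004)] if q.sum()>5])
E
python3 - <<'E'
from h import *
w=grab('wrist');tilt(cloud(w))
b=grab('side');tilt(cloud(b))
E
```

```text
0.047 []
-0.047 [(-60, 219, 286), (-40, 202, 15), (-20, 195, 18), (19, 242, 193)]
0.047 []
-0.047 [(-60, 241, 9), (0, 201, 10), (19, 235, 11), (39, 265, 19), (59, 184, 8)]
```

Call:
servo_tool:
  motion: [-0.0025, 0.004, 0.001, 0, -0.005, 0.008, 0.002, 0, -0.0075, 0.012, 0.003, 0, -0.0095, 0.0153, 0.0045, 0, -0.0095, 0.0153, 0.0045, 0]
  grip: 0.72

```text
time: 8.55
ee_pos: [0.5945, 0.1691, 0.2323]
ee_rot: [3.02, 0.862, 0.001]
contact_force: [2.2, -3.6, 1.6]
gripper_width: 0.28
finger_force: 11.7
```

Call:
servo_tool:
  motion: [-0.0025, 0.004, 0, 0, -0.005, 0.008, 0.001, 0, -0.0075, 0.012, 0.001, 0, -0.01, 0.0161, 0.001, 0, -0.01, 0.0161, 0.001, 0]
  grip: 0.7

```text
time: 8.97
ee_pos: [0.5838, 0.1857, 0.2326]
ee_rot: [-3.02, -0.862, 0.001]
contact_force: [0.8, -1.5, 0.3]
gripper_width: 0.298
finger_force: 3.0
```

```bash
python3 - <<'E'
from h import *
w=grab('wrist','w4');tilt(cloud(w))
a=grab('scene');b=grab('side')
A=cv2.resize(a['frame'][130:260,300:430],(400,400),interpolation=cv2.INTER_CUBIC)
B=cv2.resize(b['frame'][120:250,230:360],(400,400),interpolation=cv2.INTER_CUBIC);cv2.imwrite('pics/t2.png',np.hstack([A,B]))
E
```

```text
0.047 []
-0.047 [(0, 247, 80), (19, 198, 186)]
```

View pics/t2.png

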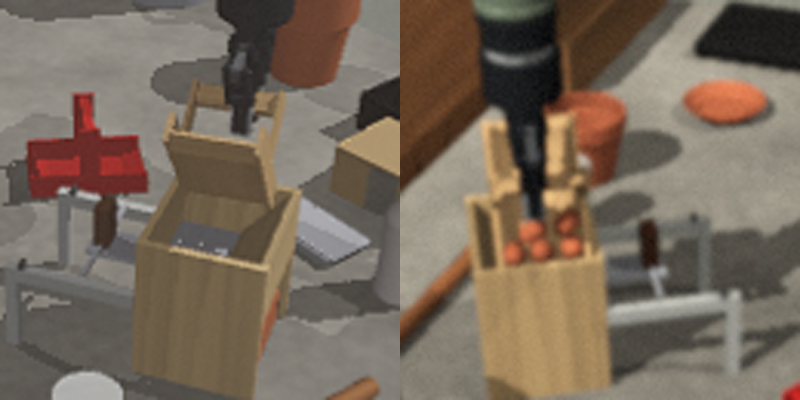

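Tilted about 45°. The pebbles rest on the lip against the far wall and the hopper is still empty. I'll tighten the grip at this angle, lower a little, then back off.

Call:
servo_tool:
  motion: [0, 0, 0, 0, 0, 0, 0, 0, 0, 0, 0, 0]
  grip: 0.73
  squeeze: 40

```text
time: 9.37
ee_pos: [0.5848, 0.1845, 0.2327]
ee_rot: [-3.021, -0.86, 0.0]
contact_force: [1.3, -0.0, -0.4]
gripper_width: 0.281
finger_force: 36.2
```

Call:
servo_tool:
  motion: [0, 0, -0.004, 0, 0.001, -0.0015, -0.009, 0, 0.001, -0.0015, -0.013, 0, 0.001, -0.0015, -0.013, 0]

```text
time: 9.7
ee_pos: [0.5849, 0.182, 0.2198]
ee_rot: [3.02, 0.858, -0.003]
contact_force: [-0.9, -3.5, 1.4]
gripper_width: 0.28
finger_force: 37.0
```

Call:
servo_tool:
  motion: [0.003, -0.005, 0, 0, 0.006, -0.01, 0, 0, 0.009, -0.015, 0.001, 0, 0.012, -0.02, 0.002, 0, 0.015, -0.0245, 0.003, 0, 0.018, -0.0295, 0.004, 0, 0.021, -0.034, 0.005, 0, 0.0235, -0.038, 0.006, 0, 0.0235, -0.038, 0.006, 0, 0.0235, -0.038, 0.006, 0]

```text
time: 10.53
ee_pos: [0.6102, 0.1447, 0.2262]
ee_rot: [3.021, 0.859, 0.003]
contact_force: [1.0, -0.9, -0.4]
gripper_width: 0.271
finger_force: 0.7
```

```bash
python3 - <<'E'
from h import *
w=grab('wrist','w5');tilt(cloud(w))
a=grab('scene');b=grab('side')
A=cv2.resize(a['frame'][130:260,300:430],(400,400),interpolation=cv2.INTER_CUBIC)
B=cv2.resize(b['frame'][120:250,230:360],(400,400),interpolation=cv2.INTER_CUBIC);cv2.imwrite('pics/t3.png',np.hstack([A,B]))
E
```

```text
0.047 []
-0.047 [(-80, 224, 304), (-60, 207, 113), (-40, 193, 129), (-20, 183, 46), (0, 233, 34)]
```

View pics/t3.png

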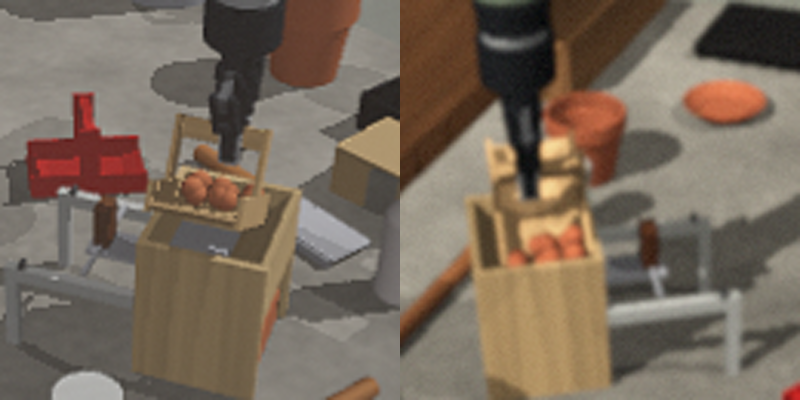

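Call:
servo_tool:
  motion: [0, 0, 0, 0, 0.003, -0.004, 0, 0, 0.005, -0.008, 0, 0, 0.008, -0.012, 0, 0, 0.0105, -0.017, 0, 0, 0.0105, -0.017, 0, 0, 0.0105, -0.017, 0, 0]
  grip: 0.745
  squeeze: 20

```text
time: 11.27
ee_pos: [0.6202, 0.1273, 0.226]
ee_rot: [3.021, 0.859, 0.001]
contact_force: [0.6, -2.5, 0.8]
gripper_width: 0.253
finger_force: 1.0
```

```bash
cat >> h.py <<'E'
def tilt2():
    # tray plane from handle-side posts/walls seen by all cameras, printed as wall-top profile, plus pebble (red-brown) points
    for n in('wrist','scene','side'):
        c=read_camera(n);X=cloud(c);print(n);tilt(X)
        f=c['frame'].astype(int);D=X[...,:2]-np.array([.622,.1255]);v=D@V;u=D@U
        m=(f[...,2]>f[...,1]*1.5)&(f[...,1]<f[...,0]*1.7)&(abs(u)<.056)&(abs(v)<.12)&(X[...,2]>.09)
        k,l,s,_=cv2.connectedComponentsWithStats(m.astype(np.uint8))
        print('  peb',[(s[i,4],int(1000*u[l==i].mean()),int(1000*v[l==i].mean()),int(1000*X[...,2][l==i].mean())) for i in range(1,k) if s[i,4]>8])
E
python3 - <<'E'
from h import *
tilt2()
E
```

```text
wrist
0.047 []
-0.047 [(-80, 190, 269), (-60, 179, 220), (-40, 173, 68), (59, 178, 64)]
  peb [(np.int32(1569), 20, 51, 171), (np.int32(3986), -16, 46, 171), (np.int32(33), 11, 55, 297), (np.int32(12), 6, 41, 295), (np.int32(10), -7, 47, 282), (np.int32(47), 11, 61, 309)]
scene
0.047 []
-0.047 [(-60, 201, 9), (-40, 193, 6), (-20, 216, 12), (0, 253, 15)]
  peb [(np.int32(170), -21, 33, 169), (np.int32(12), 13, 43, 165)]
side
0.047 []
-0.047 [(-60, 181, 8), (0, 256, 7)]
  peb [(np.int32(174), -14, 48, 171)]
```

I've used all 10 pictures, so from here I go by numbers. First a small fit of the tray pose from the depth clouds. Then I'll tilt further and clamp harder near the bar's diagonal, where it locks.

```bash
cat >> h.py <<'E'
from scipy.optimize import least_squares
BOX=[((-50,50),(-47,47),(0,4)),((-75,75),(42,47),(0,30)),((-75,75),(-47,-42),(0,30)),((-7,7),(-42,42),(74,96)),((-9,9),(42,47),(30,98)),((-9,9),(-47,-42),(30,98))]
def sdf(P):
    d=[]
    for b in BOX:
        b=np.array(b)/1000;q=abs(P-b.mean(1))-(b[:,1]-b[:,0])/2
        d.append(abs(np.linalg.norm(np.maximum(q,0),axis=1)+np.minimum(q.max(1),0)))
    return np.min(d,0)
def fit(th0=20):
    M=np.array([.622,.1255]);e=arm.get_state()['ee_pos'];h0=(e[:2]-M);u0,v0,z0=h0@U,h0@V,e[2]+.0155;P=[];peb=[]
    for n in('wrist','scene','side'):
        c=read_camera(n);X=cloud(c);f=c['frame'].astype(float);D=X[...,:2]-M;v=D@V;u=D@U;Z=X[...,2]
        reg=np.isfinite(Z)&(abs(u-u0)<.056)&(abs(v-v0)<.16)
        red=(f[...,2]>f[...,1]*1.5)&(f[...,2]>60)
        wood=(f[...,2]>f[...,1]*1.08)&(f[...,1]>f[...,0]*1.15)&~red&(f[...,2]>60)
        q=np.stack([v-v0,u-u0,Z-z0],-1)
        A=q[reg&wood&(Z>.176)&(Z<z0+.08)];P.append(A[:: max(1,len(A)//500)])
        k,l,s,_=cv2.connectedComponentsWithStats((reg&red&(Z>.09)&(Z<.26)).astype(np.uint8))
        peb.append((n,[(int(s[i,4]),int(1000*u[l==i].mean()),int(1000*v[l==i].mean()),int(1000*Z[l==i].mean())) for i in range(1,k) if s[i,4]>8]))
    P=np.vstack(P);best=None
    def res(p):
        t=p[2];x=P[:,0]-p[0];z=P[:,2]-p[1];c,s=np.cos(t),np.sin(t)
        return np.minimum(sdf(np.c_[x*c-z*s,P[:,1],x*s+z*c+.085]),.02)
    for t in np.radians([0,15,30,45,60]):
        r=least_squares(res,[0,0,t],loss='soft_l1',f_scale=.003)
        if best is None or r.cost<best.cost: best=r
    v,z,t=best.x;print('TCP v %.1f z %.1f'%(v0*1e3,e[2]*1e3),'bar off v %.1f z %.1f mm, tilt %.1f, n %d, rms %.1f mm'%(v*1e3,z*1e3,np.degrees(t),len(P),1e3*np.sqrt(np.mean(res(best.x)**2))))
    c,s=np.cos(t),np.sin(t);print('A tip v %.0f depth %.0f'%((v0+v+.075*c-.078*s)*1e3,(168-(z0+z-.078*c-.075*s)*1e3)))
    for p in peb: print(p)
E
python3 - <<'E'
from h import *
fit()
E
```

```text
TCP v 3.1 z 226.2 bar off v -2.7 z 2.2 mm, tilt 27.5, n 1460, rms 6.0 mm
A tip v 31 depth 28
('wrist', [(1566, 20, 51, 171), (3963, -16, 46, 171)])
('scene', [(170, -21, 33, 168), (11, 13, 43, 166)])
('side', [(174, -14, 48, 172)])
```

Call:
servo_tool:
  motion: [0.003, -0.004, 0, 0, 0.005, -0.008, 0, 0, 0.008, -0.012, 0, 0, 0.0105, -0.017, 0, 0, 0.0105, -0.017, 0, 0, 0.0105, -0.017, 0, 0]

```text
time: 12.07
ee_pos: [0.6303, 0.1116, 0.2259]
ee_rot: [-3.02, -0.86, -0.0]
contact_force: [-0.7, 2.6, 1.3]
gripper_width: 0.26
finger_force: 1.4
```

```bash
python3 - <<'E'
from h import *
fit()
E
```

```text
TCP v -16.2 z 225.9 bar off v 0.3 z 4.7 mm, tilt 17.7, n 1437, rms 6.6 mm
A tip v 32 depth 19
('wrist', [(1614, 21, 50, 178), (2496, -13, 24, 179), (2926, -20, 54, 178)])
('scene', [(150, -20, 26, 175)])
('side', [(249, -13, 47, 177)])
```

Call:
servo_tool:
  motion: [-0.004, 0.0065, -0.003, 0, -0.008, 0.013, -0.004, 0, -0.012, 0.0195, -0.004, 0, -0.016, 0.026, -0.003, 0, -0.02, 0.0325, -0.001, 0, -0.0232, 0.0374, 0.002, 0, -0.0232, 0.0374, 0.003, 0]
  grip: 0.745

```text
time: 12.8
ee_pos: [0.606, 0.1482, 0.2286]
ee_rot: [3.018, 0.861, -0.003]
contact_force: [2.1, -5.5, -5.6]
gripper_width: 0.257
finger_force: 29.4
```

Call:
servo_tool:
  motion: [-0.0025, 0.004, 0.001, 0, -0.005, 0.008, 0.002, 0, -0.0075, 0.012, 0.003, 0, -0.0095, 0.0153, 0.0035, 0, -0.0095, 0.0153, 0.0035, 0]
  grip: 0.72

```text
time: 13.22
ee_pos: [0.5967, 0.1642, 0.2321]
ee_rot: [3.021, 0.862, -0.002]
contact_force: [0.4, -3.1, -3.5]
gripper_width: 0.284
finger_force: 16.5
```

Call:
servo_tool:
  motion: [-0.0025, 0.004, 0, 0, -0.005, 0.008, 0.001, 0, -0.0075, 0.012, 0.001, 0, -0.01, 0.0161, 0.001, 0, -0.0125, 0.02, 0.001, 0, -0.0145, 0.0235, 0.001, 0, -0.0145, 0.0235, 0.001, 0]
  grip: 0.7

```text
time: 13.8
ee_pos: [0.5825, 0.1882, 0.2334]
ee_rot: [-3.021, -0.862, 0.0]
contact_force: [0.7, -1.0, -2.3]
gripper_width: 0.296
finger_force: 3.8
```

```bash
python3 - <<'E'
from h import *
fit()
E
```

```text
TCP v 74.2 z 233.4 bar off v -6.8 z 12.8 mm, tilt 63.5, n 2297, rms 5.1 mm
A tip v 31 depth 8
('wrist', [(570, 24, 56, 168), (1951, -11, 39, 183)])
('scene', [])
('side', [(217, -15, 49, 176)])
```

Call:
servo_tool:
  motion: [-0.002, 0.0035, 0, 0, -0.0042, 0.007, 0, 0, -0.0042, 0.007, 0, 0]

```text
time: 14.2
ee_pos: [0.5784, 0.1949, 0.2334]
ee_rot: [-3.021, -0.861, 0.0]
contact_force: [0.6, -1.1, -2.6]
gripper_width: 0.297
finger_force: 2.6
```

```bash
cat >> h.py <<'E'
def under():
    c=read_camera('scene');X=cloud(c);D=X[...,:2]-np.array([.622,.1255]);v=D@V;u=D@U;Z=X[...,2]
    for uu in(-.03,0,.03):
        m=np.isfinite(Z)&(abs(u-uu)<.006)&(v>-.12)&(v<.12)&(Z>.1)&(Z<.36)
        print('u',uu,[(int(v[q].mean()*1000),int(1000*z)) for z in np.arange(.11,.36,.01) for q in [m&(abs(Z-z)<.004)] if q.sum()>1])
E
python3 - <<'E'
from h import *
print(arm.get_state()['gripper_width'],arm.get_state()['finger_force']);under()
E
```

```text
0.2969464543254597 2.579777178469249
u -0.03 [(-15, 110), (-17, 120), (-35, 130), (-75, 139), (-40, 149), (-49, 159), (-38, 169), (18, 179), (14, 189), (9, 199), (4, 209), (1, 219), (-5, 229), (12, 239), (30, 249), (32, 259), (-19, 269), (-20, 279), (-20, 289)]
u 0 [(-12, 110), (-8, 120), (-28, 130), (-75, 139), (-36, 149), (-51, 159), (-21, 169), (21, 179), (14, 189), (10, 199), (5, 209), (0, 219), (-2, 229), (2, 239), (27, 249), (19, 259), (6, 269), (1, 279), (26, 289), (28, 299), (25, 309), (27, 319), (23, 329), (38, 339), (44, 349)]
u 0.03 [(-75, 110), (-56, 120), (-5, 130), (-27, 139), (-43, 149), (-39, 159), (-28, 169), (20, 179), (17, 189), (10, 199), (5, 209), (1, 219), (-1, 229), (2, 239), (29, 249), (26, 259), (-17, 269), (-18, 279), (-21, 289)]
```

Underside slope gives a tilt of about 64°, lip at v≈45 mm with a 23 mm gap to the wall. I'll clamp firmly here, then back off.

Call:
servo_tool:
  motion: [0, 0, 0, 0, 0, 0, 0, 0, 0, 0, 0, 0]
  grip: 0.8
  squeeze: 80

```text
time: 14.5
ee_pos: [0.5787, 0.1944, 0.2333]
ee_rot: [-3.021, -0.86, 0.0]
contact_force: [-0.2, -0.1, -2.3]
gripper_width: 0.261
finger_force: 78.1
```

```bash
python3 - <<'E'
from h import *
under();fit()
E
```

```text
u -0.03 [(-19, 110), (-3, 120), (-75, 130), (-75, 139), (-60, 149), (-40, 159), (-28, 169), (15, 179), (12, 189), (9, 199), (4, 209), (0, 219), (-5, 229), (25, 239), (49, 249), (28, 259), (-19, 269), (-20, 279), (-21, 289)]
u 0 [(-20, 110), (-4, 120), (-77, 130), (-75, 139), (-37, 149), (-41, 159), (-25, 169), (20, 179), (13, 189), (10, 199), (5, 209), (0, 219), (-3, 229), (2, 239), (26, 249), (26, 259), (6, 269), (2, 279), (22, 289), (29, 299), (23, 309), (25, 319), (23, 329), (40, 339), (42, 349)]
u 0.03 [(-75, 110), (-61, 120), (-16, 130), (-30, 139), (-41, 149), (-42, 159), (-17, 169), (19, 179), (14, 189), (10, 199), (5, 209), (0, 219), (-1, 229), (-7, 239), (36, 249), (22, 259), (-17, 269), (-19, 279), (-19, 289)]
TCP v 81.3 z 233.3 bar off v -4.4 z 10.9 mm, tilt 68.9, n 1897, rms 5.0 mm
A tip v 31 depth 6
('wrist', [(556, 24, 57, 165), (2325, -14, 44, 179)])
('scene', [(25, -41, 46, 134)])
('side', [(63, -9, 49, 175), (28, 18, 54, 169), (11, -39, 54, 165)])
```

Call:
servo_tool:
  motion: [0.003, -0.005, 0, 0, 0.006, -0.01, 0, 0, 0.009, -0.015, 0.002, 0, 0.012, -0.02, 0.004, 0, 0.015, -0.025, 0.006, 0, 0.0185, -0.03, 0.008, 0, 0.0185, -0.03, 0.008, 0, 0.0185, -0.03, 0.008, 0, 0.0185, -0.03, 0.008, 0]

```text
time: 15.45
ee_pos: [0.5972, 0.1643, 0.2413]
ee_rot: [-3.021, -0.86, 0.0]
contact_force: [-0.9, 0.8, -2.5]
gripper_width: 0.26
finger_force: 78.4
```

```bash
python3 - <<'E'
from h import *
under();fit()
E
```

```text
u -0.03 [(-28, 110), (0, 120), (-23, 130), (-75, 139), (-66, 149), (-46, 159), (-43, 169), (-13, 179), (-18, 189), (-23, 199), (-26, 209), (-30, 219), (-35, 229), (-40, 239), (0, 249), (9, 259), (-23, 269), (-55, 279), (-57, 289)]
u 0 [(-34, 110), (-53, 120), (-50, 130), (-76, 139), (-75, 149), (-47, 159), (-54, 169), (-13, 179), (-17, 189), (-21, 199), (-25, 209), (-30, 219), (-35, 229), (-40, 239), (-13, 249), (-9, 259), (-11, 269), (-27, 279), (-26, 289), (4, 299), (-7, 309), (-12, 319), (-7, 329), (-12, 339), (5, 349)]
u 0.03 [(-75, 110), (-47, 120), (-12, 130), (-27, 139), (-34, 149), (-10, 159), (-13, 169), (-12, 179), (-17, 189), (-21, 199), (-26, 209), (-29, 219), (-35, 229), (-38, 239), (-31, 249), (8, 259), (-21, 269), (-53, 279), (-55, 289)]
TCP v 46.2 z 241.3 bar off v -2.2 z 5.9 mm, tilt 68.4, n 2009, rms 5.6 mm
A tip v -1 depth 4
('wrist', [(669, 11, 51, 135), (58, -35, 20, 122), (202, -42, 7, 123)])
('scene', [(117, -25, 29, 122)])
('side', [(17, -39, -6, 125)])
```

Call:
servo_tool:
  motion: [0, 0, 0.005, 0, 0, 0, 0.015, 0, 0, 0, 0.03, 0, 0, 0, 0.05, 0, 0, 0, 0.07, 0, 0, 0, 0.085, 0, 0, 0, 0.095, 0, 0, 0, 0.1, 0, 0, 0, 0.1, 0]

```text
time: 16.4
ee_pos: [0.5978, 0.1645, 0.3429]
ee_rot: [3.021, 0.86, 0.004]
contact_force: [0.1, -0.2, -1.8]
gripper_width: 0.263
finger_force: 78.4
```

```bash
python3 - <<'E'
from h import *
M=np.array([.622,.1255])
for n in('wrist','scene','side'):
    c=grab(n,'L'+n);X=cloud(c);f=c['frame'].astype(float);Z=X[...,2];D=X[...,:2]-M
    red=np.isfinite(Z)&(f[...,2]>f[...,1]*1.5)&(f[...,2]>60)&(abs(D[...,0])<.14)&(abs(D[...,1])<.14)&(Z>.06)
    k,l,s,_=cv2.connectedComponentsWithStats(red.astype(np.uint8))
    print(n,[(int(s[i,4]),int(1000*(D@U)[l==i].mean()),int(1000*(D@V)[l==i].mean()),int(1000*Z[l==i].mean())) for i in range(1,k) if s[i,4]>8])
under()
# height map for free place
H=np.zeros((80,100))
for n in('scene0','side0','Lscene','Lside'):
    X=cloud(load(n)).reshape(-1,3);X=X[np.isfinite(X[:,0])&(X[:,2]<.25)]
    i=((X[:,0]-.2)/.01).astype(int);j=((X[:,1]+.5)/.01).astype(int);ok=(i>=0)&(i<80)&(j>=0)&(j<100)&(X[:,2]>.012)
    if n[0]!='L': ok&=~((abs(X[:,0]-.493)<.09)&(abs(X[:,1]+.2385)<.09))
    np.maximum.at(H,(i[ok],j[ok]),X[ok,2])
res=[]
for x in np.arange(.32,.66,.02):
  for y in np.arange(-.36,.3,.02):
    g=np.stack(np.meshgrid(np.arange(80)*.01+.205,np.arange(100)*.01-.495,indexing='ij'),-1)-np.array([x,y]);d=np.hypot(g[...,0],g[...,1])
    p=np.sqrt(np.maximum(abs(g@V)-.09,0)**2+np.maximum(abs(g@U)-.055,0)**2)
    clr=p[(H>.012)].min(); res.append((clr,x,y))
for r in sorted(res,reverse=True)[:8]: print(np.round(r,3))
print('at orig',max([r for r in res if abs(r[1]-.5)<.03 and abs(r[2]+.24)<.03]))
print(arm.get_state()['ee_pos'],arm.get_state()['contact_force'])
E
```

```text
wrist [(462, -16, 52, 125), (423, -12, 7, 129), (144, -25, 31, 122), (25, -111, -7, 126), (87, 12, 92, 401)]
scene [(164, -28, 30, 122)]
side [(45, -122, 11, 139), (11, -39, 0, 127)]
u -0.03 [(-28, 110), (17, 120), (0, 130), (0, 139), (-16, 149), (-20, 159), (-24, 169), (1, 259), (-8, 269), (-13, 279), (-18, 289), (-22, 299), (-28, 309), (-32, 319), (-35, 329), (-41, 339), (-27, 349)]
u 0 [(-3, 110), (0, 120), (1, 130), (-7, 139), (-8, 149), (-17, 159), (-9, 169), (2, 259), (-5, 269), (-13, 279), (-17, 289), (-22, 299), (-25, 309), (-30, 319), (-36, 329), (-40, 339), (-44, 349)]
u 0.03 [(-75, 110), (-46, 120), (4, 130), (4, 139), (1, 149), (3, 159), (-2, 169), (5, 249), (-1, 259), (-7, 269), (-12, 279), (-17, 289), (-21, 299), (-25, 309), (-31, 319), (-34, 329), (-39, 339), (-26, 349)]
[ 0.057  0.32  -0.02 ]
[ 0.05  0.34 -0.02]
[ 0.047  0.34  -0.04 ]
[ 0.046  0.5   -0.3  ]
[ 0.043  0.36  -0.04 ]
[ 0.04  0.32 -0.04]
[0.04 0.32 0.  ]
[0.04 0.34 0.  ]
at orig (np.float64(0.031710598560263134), np.float64(0.48000000000000015), np.float64(-0.2599999999999999))
[0.5967939  0.16421238 0.34015508] [ 0.13008087  0.85978221 -1.98924723]
```

```bash
python3 - <<'E'
from h import *
H=np.zeros((80,110))
for n in('scene0','side0','Lscene','Lside','w1','w2','wrist0'):
    X=cloud(load(n)).reshape(-1,3);X=X[np.isfinite(X[:,0])&(X[:,2]<.2)]
    i=((X[:,0]-.2)/.01).astype(int);j=((X[:,1]+.6)/.01).astype(int);ok=(i>=0)&(i<80)&(j>=0)&(j<110)&(X[:,2]>.012)
    if n!='w2' and n[0]!='L': ok&=~((abs(X[:,0]-.493)<.085)&(abs(X[:,1]+.2385)<.085))
    if n[0]=='w': ok&=X[:,2]<.11
    np.maximum.at(H,(i[ok],j[ok]),X[ok,2])
g0=np.stack(np.meshgrid(np.arange(80)*.01+.205,np.arange(110)*.01-.595,indexing='ij'),-1)
res=[]
for h in (112,122,134,147,160,180,200,220):
  a=np.array([np.cos(np.radians(h)),np.sin(np.radians(h))]);b=np.array([-a[1],a[0]])
  for x in np.arange(.34,.66,.02):
   for y in np.arange(-.4,.0,.02):
    if not .33<np.hypot(x,y)<.75: continue
    g=g0-[x,y];A=g@a;B=g@b
    p=np.hypot(np.maximum(abs(A)-.075,0),np.maximum(abs(B)-.047,0))[H>.012].min()
    q=np.hypot(np.maximum(abs(A-.09)-.085,0),np.maximum(abs(B)-.047,0))[H>.06].min()
    res.append((min(p,q),p,q,h,x,y))
for h in (122,134,147,180,200): print([tuple(np.round(r,3)) for r in sorted(res,reverse=True) if r[3]==h][:2])
print(sorted([tuple(np.round(r,3)) for r in res if r[3]==122 and abs(r[4]-.5)<.05],reverse=True)[:3])
E
```

```text
[(np.float64(0.055), np.float64(0.062), np.float64(0.055), np.float64(122.0), np.float64(0.34), np.float64(-0.04)), (np.float64(0.051), np.float64(0.051), np.float64(0.052), np.float64(122.0), np.float64(0.36), np.float64(-0.04))]
[(np.float64(0.059), np.float64(0.059), np.float64(0.08), np.float64(134.0), np.float64(0.34), np.float64(-0.04)), (np.float64(0.059), np.float64(0.059), np.float64(0.066), np.float64(134.0), np.float64(0.34), np.float64(-0.02))]
[(np.float64(0.058), np.float64(0.058), np.float64(0.069), np.float64(147.0), np.float64(0.34), np.float64(-0.02)), (np.float64(0.057), np.float64(0.057), np.float64(0.099), np.float64(147.0), np.float64(0.34), np.float64(-0.06))]
[(np.float64(0.07), np.float64(0.07), np.float64(0.088), np.float64(180.0), np.float64(0.34), np.float64(-0.06)), (np.float64(0.068), np.float64(0.068), np.float64(0.098), np.float64(180.0), np.float64(0.34), np.float64(-0.04))]
[(np.float64(0.054), np.float64(0.062), np.float64(0.054), np.float64(200.0), np.float64(0.34), np.float64(-0.06)), (np.float64(0.046), np.float64(0.046), np.float64(0.073), np.float64(200.0), np.float64(0.34), np.float64(-0.04))]
[(np.float64(0.044), np.float64(0.044), np.float64(0.054), np.float64(122.0), np.float64(0.48), np.float64(-0.34)), (np.float64(0.039), np.float64(0.039), np.float64(0.092), np.float64(122.0), np.float64(0.52), np.float64(-0.32)), (np.float64(0.039), np.float64(0.039), np.float64(0.072), np.float64(122.0), np.float64(0.5), np.float64(-0.32))]
```

Call:
servo_tool:
  motion: [-0.001, -0.003, 0, 0, -0.004, -0.011, 0, 0, -0.008, -0.023, 0, 0, -0.014, -0.04, 0, 0, -0.021, -0.06, 0, 0, -0.03, -0.084, 0, 0, -0.039, -0.109, 0, 0, -0.048, -0.136, 0, 0, -0.058, -0.165, 0, 0, -0.0685, -0.1935, 0, 0, -0.079, -0.222, 0, 0, -0.089, -0.251, 0, 0, -0.098, -0.278, 0, 0, -0.107, -0.303, 0, 0, -0.116, -0.327, 0, 0, -0.123, -0.347, 0, 0, -0.129, -0.364, 0, 0, -0.133, -0.376, 0, 0, -0.136, -0.384, 0, 0, -0.137, -0.387, 0, 0]

```text
time: 18.27
ee_pos: [0.4595, -0.2238, 0.3414]
ee_rot: [3.022, 0.858, -0.0]
contact_force: [0.7, -0.0, -1.7]
gripper_width: 0.257
finger_force: 78.3
```

Call:
servo_tool:
  motion: [0, 0, -0.005, 0, 0, 0, -0.018, 0, 0, 0, -0.038, 0, 0, 0, -0.063, 0, 0, 0, -0.09, 0, 0, 0, -0.118, 0, 0, 0, -0.146, 0, 0, 0, -0.172, 0, 0, 0, -0.195, 0, 0, 0, -0.213, 0, 0, 0, -0.226, 0, 0, 0, -0.233, 0, 0, 0, -0.235, 0, 0, 0, -0.235, 0]

```text
time: 19.43
ee_pos: [0.4604, -0.2221, 0.1062]
ee_rot: [-3.021, -0.862, 0.0]
contact_force: [0.2, 0.0, -2.0]
gripper_width: 0.258
finger_force: 78.4
```

```bash
cat >> h.py <<'E'
def under2():
    e=arm.get_state()['ee_pos'];print(e)
    for n in('scene','wrist','side'):
        c=read_camera(n);X=cloud(c);f=c['frame'].astype(float);D=X[...,:2]-e[:2];v=D@V;u=D@U;Z=X[...,2]
        wood=(f[...,2]>f[...,1]*1.08)&(f[...,1]>f[...,0]*1.15)&(f[...,2]<f[...,1]*1.5)
        m=np.isfinite(Z)&(abs(u)<.055)&(v>-.2)&(v<.12)&(Z>.004)&(Z<.3)&wood
        print(n,[(int(np.percentile(v[q],5)*1000),int(v[q].mean()*1000),int(np.percentile(v[q],95)*1000),int(1000*z)) for z in np.arange(.005,.3,.01) for q in [m&(abs(Z-z)<.004)] if q.sum()>3])
E
python3 - <<'E'
from h import *
under2()
M=np.array([.622,.1255]);c=read_camera('scene');X=cloud(c);f=c['frame'].astype(float);Z=X[...,2];D=X[...,:2]-M;u=D@U;v=D@V
red=np.isfinite(Z)&(f[...,2]>f[...,1]*1.5)&(f[...,2]>50)&(abs(u)<.06)&(abs(v)<.07)&(Z>.09)
k,l,s,_=cv2.connectedComponentsWithStats(red.astype(np.uint8));print([(int(s[i,4]),int(1000*u[l==i].mean()),int(1000*v[l==i].mean()),int(1000*Z[l==i].mean())) for i in range(1,k)])
E
```

```text
[ 0.46040042 -0.2220606   0.10616799]
scene [(-50, -39, -26, 24), (-56, -40, -22, 34), (-61, -53, -33, 44), (-67, -58, -35, 54), (-71, -63, -43, 64), (-75, -67, -45, 75), (-80, -71, -49, 84), (-83, -67, -31, 94), (-88, -57, -10, 104), (-92, -49, -1, 114), (-97, -38, 3, 124), (-101, -72, 3, 134), (-104, -96, -76, 145), (-105, -97, -79, 154), (-105, -89, -81, 164)]
wrist [(-43, -39, -36, 24), (-49, -44, -22, 34), (-56, -50, -26, 44), (-61, -55, -30, 54), (-65, -59, -35, 64), (-70, -64, -39, 75), (-74, -70, -50, 84), (-79, -71, -39, 94), (-83, -68, -17, 104), (-88, -62, 1, 114), (-92, -40, 9, 124), (-96, -38, 6, 134), (-98, -91, -70, 145), (-99, -93, -74, 154), (-103, -92, -78, 164), (-55, -51, -40, 175), (-60, -33, 3, 184), (-63, -61, -60, 194)]
side [(-133, -80, -58, 5), (-49, -42, -36, 24), (-55, -44, -26, 34), (-66, -51, -25, 44), (-66, -55, -33, 54), (-68, -57, -36, 64), (-73, -59, -39, 75), (-65, -53, -44, 84), (-84, -72, -46, 94), (-87, -63, -16, 104), (-92, -53, 12, 114), (-98, -33, 13, 124), (-99, -28, 13, 134), (-102, -76, -4, 145), (-103, -73, 19, 154), (-102, -76, 42, 164), (-43, 0, 45, 175), (-56, -8, 53, 184), (-2, 33, 61, 204)]
[(162, -29, 29, 123)]
```

Call:
servo_tool:
  motion: [0, 0, -0.006, 0, 0, 0, -0.012, 0, 0, 0, -0.016, 0, 0, 0, -0.019, 0, 0, 0, -0.019, 0]

```text
time: 20.05
ee_pos: [0.4595, -0.2224, 0.0868]
ee_rot: [-3.021, -0.86, 0.002]
contact_force: [-1.5, 0.2, 1.0]
gripper_width: 0.256
finger_force: 78.4
```

Call:
servo_tool:
  motion: [0, 0, 0, 0, 0, 0, 0, 0, 0.0024, -0.004, 0.001, 0, 0.0048, -0.008, 0.003, 0, 0.0072, -0.012, 0.004, 0, 0.0095, -0.0153, 0.005, 0, 0.012, -0.019, 0.006, 0, 0.0145, -0.0235, 0.006, 0, 0.017, -0.0275, 0.007, 0, 0.0195, -0.0315, 0.007, 0, 0.0195, -0.0315, 0.007, 0]
  grip: 0.68
  squeeze: 20

```text
time: 20.97
ee_pos: [0.4806, -0.2553, 0.0945]
ee_rot: [3.021, 0.859, 0.001]
contact_force: [0.3, -0.1, -0.1]
gripper_width: 0.319
finger_force: 0.4
```

```bash
python3 - <<'E'
from h import *
under2()
E
```

```text
[ 0.48061675 -0.25530775  0.0944801 ]
scene [(-8, -3, 2, 5), (-24, -14, 6, 15), (-199, -33, 4, 24), (-43, -24, -5, 34), (-52, -33, -16, 44), (-61, -44, -25, 54), (-70, -50, -30, 64), (-81, -50, -23, 75), (-85, -51, -17, 84), (-103, -57, -10, 94), (-112, -73, -5, 104), (-109, -41, 12, 114), (-95, -18, 2, 124)]
wrist [(-7, 0, 2, 5), (-19, -8, 4, 15), (-30, -17, 12, 24), (-41, -29, 1, 34), (-51, -42, -9, 44), (-61, -53, -20, 54), (-71, -64, -39, 64), (-81, -72, -34, 75), (-92, -76, -21, 84), (-98, -76, -12, 94), (-104, -80, -4, 104), (-108, -41, 10, 114), (-89, -7, 6, 124), (-34, -20, 0, 134), (-47, -38, -14, 145), (-51, -49, -47, 154), (-56, -33, 4, 164)]
side [(-52, -9, 3, 5), (-25, -10, 2, 15), (-34, -21, 7, 24), (-45, -30, 2, 34), (-56, -42, -13, 44), (-66, -46, -14, 54), (-70, -54, -26, 64), (-74, -46, -24, 75), (-95, -65, -12, 84), (-101, -66, 1, 94), (-104, -48, 24, 104), (-107, -23, 16, 114), (-88, -11, 23, 124), (-25, -14, 8, 134), (-42, 1, 45, 145), (-48, 8, 49, 154)]
```

Call:
servo_tool:
  motion: [0.0025, -0.004, 0, 0, 0.005, -0.008, 0, 0, 0.0075, -0.012, -0.001, 0, 0.01, -0.0162, -0.001, 0, 0.0125, -0.02, -0.002, 0, 0.015, -0.024, -0.003, 0, 0.017, -0.0275, -0.004, 0, 0.0195, -0.0315, -0.006, 0, 0.022, -0.0355, -0.008, 0, 0.0245, -0.0395, -0.01, 0, 0.0265, -0.043, -0.0115, 0, 0.0285, -0.046, -0.013, 0, 0.031, -0.05, -0.015, 0, 0.0335, -0.054, -0.017, 0, 0.036, -0.058, -0.019, 0, 0.0385, -0.062, -0.022, 0, 0.0406, -0.0655, -0.024, 0, 0.0406, -0.0655, -0.024, 0]

```text
time: 22.62
ee_pos: [0.5206, -0.3204, 0.0698]
ee_rot: [3.022, 0.86, -0.0]
contact_force: [-0.2, -0.2, 0.6]
gripper_width: 0.318
finger_force: 0.0
```

```bash
python3 - <<'E'
from h import *
under2()
E
```

```text
[ 0.52063998 -0.32039336  0.06976695]
scene [(-68, -19, 68, 5), (-69, -23, 60, 15), (-134, -19, 66, 24), (-54, -13, 15, 34), (-8, 2, 16, 44), (-8, 0, 11, 54), (-9, 0, 11, 64), (-26, -3, 15, 75), (-7, 0, 13, 84), (-5, 4, 13, 94), (-47, -45, -44, 114), (-54, -40, -26, 134)]
wrist [(-57, 5, 68, 5), (-69, 7, 81, 15), (-65, 6, 76, 24), (-57, 2, 65, 34), (-6, 3, 17, 44), (-6, 4, 18, 54), (-5, 4, 18, 64), (-14, 2, 18, 75), (-6, 4, 18, 84), (0, 5, 13, 94), (12, 12, 26, 104), (-35, 11, 41, 114), (-2, 4, 9, 145)]
side [(-70, -2, 63, 5), (-71, 14, 83, 15), (-56, 10, 74, 24), (-61, 16, 77, 34), (-3, 9, 16, 44), (-5, 8, 18, 54), (7, 13, 17, 64), (4, 10, 17, 75), (8, 12, 19, 84), (-3, 8, 17, 94), (-27, 24, 47, 124)]
```

Call:
servo_tool:
  motion: [0, 0, 0, 0, 0, 0, 0, 0, 0, 0, 0, 0, 0, 0, 0, 0, 0, 0, 0.02, 0, 0, 0, 0.055, 0, 0, 0, 0.095, 0, 0, 0, 0.135, 0, 0, 0, 0.175, 0, 0, 0, 0.2, 0, 0, 0, 0.2, 0]
  grip: 0

```text
time: 23.68
ee_pos: [0.5229, -0.3216, 0.2776]
ee_rot: [3.012, 0.858, 0.01]
contact_force: [0.4, 0.6, -0.0]
gripper_width: 0.999
finger_force: 0.0
```

```bash
python3 - <<'E'
from h import *
under2()
M=np.array([.622,.1255])
for n in('scene','side'):
    c=grab(n,'P'+n);X=cloud(c);f=c['frame'].astype(float);Z=X[...,2]
    red=(f[...,2]>f[...,1]*1.5)&(f[...,2]>50)&np.isfinite(Z)
    for nm,O in(('hopper',M),('tray',np.array([.52,-.32]))):
        D=X[...,:2]-O;u=D@U;v=D@V;r=red&(abs(u)<.06)&(abs(v)<.08)&(Z>(.06 if nm=='hopper' else .004))&(Z<.2)
        k,l,s,_=cv2.connectedComponentsWithStats(r.astype(np.uint8));print(n,nm,[(int(s[i,4]),int(1000*u[l==i].mean()),int(1000*v[l==i].mean()),int(1000*Z[l==i].max())) for i in range(1,k)])
    # stray reddish small bits on table
    r=red&(Z>.005)&(Z<.03);k,l,s,ce=cv2.connectedComponentsWithStats(r.astype(np.uint8))
    print(' stray',[(int(s[i,4]),np.round(X[l==i].mean(0),2)) for i in range(1,k) if 10<s[i,4]<80 and abs(X[l==i].mean(0)[0]-.6)<.35 and abs(X[l==i].mean(0)[1])<.5])
    # tab position
    m=(abs(X[...,0]-.517)<.03)&(abs(X[...,1]-.062)<.03)&(Z>.148)&(Z<.165);print(' tab top',X[m].mean(0) if m.any() else None,m.sum())
E
```

```text
[ 0.52289838 -0.32159703  0.27762245]
scene [(-65, -13, 70, 5), (-69, -17, 71, 15), (-127, -12, 75, 24), (-59, -5, 18, 34), (-5, 6, 18, 44), (-4, 5, 16, 54), (-6, 1, 16, 64), (-5, 1, 14, 75), (-3, 1, 10, 84), (-2, 6, 14, 94)]
wrist [(-53, 7, 69, 5), (-66, 5, 83, 15), (-119, -2, 75, 24), (-60, 9, 78, 34), (-3, 7, 20, 44), (-3, 8, 20, 54), (-3, 8, 20, 64), (-3, 8, 20, 75), (-2, 8, 20, 84), (1, 8, 15, 94)]
side [(-66, 3, 71, 5), (-70, -4, 86, 15), (-55, 13, 79, 24), (-53, 19, 81, 34), (-3, 11, 21, 44), (-1, 9, 18, 54), (3, 10, 19, 64), (6, 13, 24, 75), (6, 13, 21, 84), (1, 11, 20, 94)]
scene hopper [(164, -28, 29, 134)]
scene tray []
 stray [(15, array([0.66, 0.18, 0.02])), (12, array([ 0.36, -0.44,  0.01])), (35, array([ 0.77, -0.24,  0.02])), (12, array([ 0.76, -0.27,  0.02]))]
 tab top [0.5199839  0.05768144 0.15166869] 33
side hopper [(11, -39, 6, 169), (1, -12, 0, 125)]
side tray [(1, 36, -13, 95)]
 stray [(26, array([ 0.7 , -0.22,  0.02]))]
 tab top [0.5149296  0.06399012 0.15434853] 34
```

Call:
servo_tool:
  motion: [0, 0.003, 0, 0.03, 0, 0.011, 0, 0.08, 0, 0.023, 0, 0.16, 0, 0.04, 0, 0.25, 0, 0.06, 0, 0.34, 0, 0.083, 0, 0.44, 0, 0.108, 0, 0.54, 0, 0.135, 0, 0.64, 0, 0.163, 0, 0.74, -0.002, 0.192, 0, 0.84, -0.002, 0.22, 0, 0.94, -0.003, 0.248, 0, 1.04, -0.004, 0.275, 0, 1.14, -0.004, 0.3, 0, 1.24, -0.005, 0.323, 0, 1.34, -0.005, 0.343, 0, 1.43, -0.005, 0.36, 0, 1.5, -0.005, 0.372, 0, 1.55, -0.005, 0.38, 0, 1.571, -0.005, 0.383, 0, 1.571]
  grip: 0.45

```text
time: 25.6
ee_pos: [0.5146, 0.0643, 0.2691]
ee_rot: [-1.525, -2.744, 0.002]
contact_force: [0.4, -0.2, 0.0]
gripper_width: 0.551
finger_force: 0.0
```

```bash
python3 - <<'E'
from h import *
c=grab('wrist','T1');X=cloud(c);Z=X[...,2];f=c['frame'].astype(float)
s=arm.get_state();print(s['ee_pos'],s['ee_rot'],s['qpos'][5],s['gripper_width'])
R=cv2.Rodrigues(s['ee_rot'])[0];print('tool y dir deg',np.degrees(np.arctan2(R[1,1],R[0,1])))
m=np.isfinite(Z)&(Z>.148)&(Z<.162)&(np.hypot(X[...,0]-.517,X[...,1]-.062)<.03)
Q=X[m];print('tab',m.sum(),np.median(Q[:,2]),cv2.minAreaRect(Q[:,:2].astype(np.float32)*1000))
# rim & marks
m=np.isfinite(Z)&(Z>.162)&(Z<.172);Q=X[m];print('rim n',m.sum());D=Q[:,:2]-np.array([.622,.1255]);
print('rim front edge u min',np.percentile(D@U,1),'v',np.percentile(D@V,[1,99]))
m=np.isfinite(Z)&(Z>.106)&(Z<.114);D=X[...,:2]-np.array([.622,.1255]);u=D@U;v=D@V
for sgn in(1,-1):
    q=m&(abs(v-sgn*.075)<.01)&(u<-.1);print('mark',sgn,q.sum(),np.percentile(u[q],[5,50,95]) if q.any() else '')
q=m&(abs(v)<.065)&(abs(v)>.02)&(u<-.08);print('pointer u',q.sum(),np.percentile(u[q],[5,50,95]) if q.any() else '')
E
```

```text
[0.51481818 0.06410017 0.26933719] [-1.52674536e+00 -2.74356376e+00  1.25943532e-03] 0.9970475144019288 0.5493082614050073
tool y dir deg 31.8097062235653
tab 849 0.15412841934420266 ((514.9776611328125, 59.62682342529297), (17.55759620666504, 29.75588607788086), 31.478252410888672)
rim n 9320
rim front edge u min -0.06655232917952468 v [-0.07477861  0.07616973]
mark 1 150 [-0.19407416 -0.18904942 -0.12391632]
mark -1 44 [-0.19257164 -0.19005225 -0.12740796]
pointer u 495 [-0.12807952 -0.12607719 -0.12348272]
```

Call:
servo_tool:
  motion: [0, -0.0045, -0.015, 0, 0, -0.0045, -0.045, 0, 0, -0.0045, -0.08, 0, 0, -0.0045, -0.115, 0, 0, -0.0045, -0.138, 0, 0, -0.0045, -0.148, 0, 0, -0.0045, -0.148, 0, 0, -0.0045, -0.148, 0]

```text
time: 26.32
ee_pos: [0.5157, 0.0583, 0.1227]
ee_rot: [-1.529, -2.744, 0.0]
contact_force: [-0.0, -0.7, 0.7]
gripper_width: 0.553
finger_force: 0.0
```

Call:
servo_tool:
  motion: [0, 0, 0, 0, 0, 0, 0, 0, 0, 0, 0, 0, 0, 0, 0, 0, 0, 0, 0, 0, 0, 0, 0, 0, 0, 0, 0, 0]
  grip: 1
  squeeze: 60

```text
time: 26.9
ee_pos: [0.5159, 0.058, 0.1242]
ee_rot: [1.527, 2.742, -0.001]
contact_force: [-3.1, -2.6, 5.5]
gripper_width: 0.198
finger_force: 59.4
```

Call:
servo_tool:
  motion: [-0.0042, -0.0026, 0, 0, -0.0085, -0.0053, 0, 0, -0.0127, -0.0079, 0, 0, -0.017, -0.0105, 0, 0, -0.0212, -0.0132, 0, 0, -0.0255, -0.0158, 0, 0, -0.0297, -0.0184, 0, 0, -0.034, -0.0211, 0, 0, -0.0382, -0.0237, 0, 0, -0.0425, -0.0264, 0, 0, -0.0467, -0.029, 0, 0, -0.051, -0.0316, 0, 0, -0.0552, -0.0343, 0, 0, -0.0552, -0.0343, 0, 0, -0.0552, -0.0343, 0, 0, -0.0552, -0.0343, 0, 0]

```text
time: 28.23
ee_pos: [0.4629, 0.0252, 0.1242]
ee_rot: [1.525, 2.741, 0.008]
contact_force: [3.8, 4.9, 3.9]
gripper_width: 0.202
finger_force: 60.0
```

```bash
cat > chk.py <<'E'
from h import *
M=np.array([.622,.1255]);s=arm.get_state();print(s['ee_pos'],'moved u',(s['ee_pos'][:2]-np.array([.5159,.058]))@U,s['contact_force'],s['gripper_width'])
for n in('wrist','scene','side'):
    c=grab(n,'F'+n);X=cloud(c);Z=X[...,2];f=c['frame'].astype(float);D=X[...,:2]-M;u=D@U;v=D@V
    m=np.isfinite(Z)&(Z>.105)&(Z<.114)
    for sgn in(1,-1):
        q=m&(abs(v-sgn*.075)<.008)&(u<-.1);p=m&(abs(v-sgn*.058)<.008)&(u<-.08)
        print(n,sgn,'mark',q.sum(),np.round(np.percentile(u[q],[5,50,95])*1e3,1) if q.any() else '','pointer',p.sum(),np.round(np.percentile(u[p],[5,50,95])*1e3,1) if p.any() else '')
    red=(f[...,2]>f[...,1]*1.5)&(f[...,2]>50)&np.isfinite(Z)&(abs(u)<.056)&(abs(v)<.066)&(Z>.01)&(Z<.16)
    k,l,st,_=cv2.connectedComponentsWithStats(red.astype(np.uint8));print('  red',[(int(st[i,4]),int(1000*u[l==i].mean()),int(1000*v[l==i].mean()),int(1000*Z[l==i].mean())) for i in range(1,k) if st[i,4]>5])
E
python3 chk.py
```

```text
[0.46287444 0.02523387 0.12420523] moved u -0.062332254804073416 [3.83234235 4.88779671 3.93298064] 0.20169286482217755
wrist 1 mark 1467 [-200.8 -166.3 -107.7] pointer 1027 [-189.9 -124.5  -85.2]
wrist -1 mark 265 [-200.4 -190.5 -172.2] pointer 235 [-189.8 -187.   -83.5]
  red [(58, -39, 63, 42)]
scene 1 mark 2 [-188.7 -186.9 -185.1] pointer 3 [-185.9 -184.1 -124.1]
scene -1 mark 14 [-193.2 -186.2 -130.8] pointer 7 [-186.5 -183.   -93.9]
  red []
side 1 mark 48 [-202.2 -166.2 -111.4] pointer 30 [-187.4 -110.5  -85.7]
side -1 mark 24 [-167.8 -137.  -110.1] pointer 25 [-129.2 -106.9  -84.9]
  red []
```

Call:
servo_tool:
  motion: [-0.0012, -0.0007, 0, 0, -0.0023, -0.0014, 0, 0, -0.0023, -0.0014, 0, 0, -0.0023, -0.0014, 0, 0, -0.0023, -0.0014, 0, 0, -0.0023, -0.0014, 0, 0]

```text
time: 28.88
ee_pos: [0.4607, 0.0239, 0.1242]
ee_rot: [1.525, 2.741, 0.008]
contact_force: [5.6, 5.8, 5.0]
gripper_width: 0.203
finger_force: 60.1
```

```bash
cat > chk2.py <<'E'
from h import *
M=np.array([.622,.1255]);s=arm.get_state();print('moved u',(s['ee_pos'][:2]-np.array([.5159,.058]))@U,s['contact_force'],s['gripper_width'],s['time'])
def prof(c,nm):
    X=cloud(c);Z=X[...,2];D=X[...,:2]-M;u=D@U;v=D@V
    for lo,hi,z0,lab in((.071,.081,.108,'mark+'),(-.081,-.071,.108,'mark-'),(.02,.066,.1045,'ptr+'),(-.066,-.02,.1045,'ptr-')):
        q=np.isfinite(Z)&(v>lo)&(v<hi)&(Z>z0)&(Z<.115)&(u<-.11)&(u>-.21)
        if q.sum()>4: print(nm,lab,q.sum(),'u p5,50,95',np.round(np.percentile(u[q],[5,50,95])*1e3,1),'z',np.round(np.median(Z[q]),4))
prof(load('T1'),'before');
w=grab('wrist','G');prof(w,'now');prof(grab('scene','Gs'),'scene');prof(grab('side','Gd'),'side')
E
python3 chk2.py
```

```text
moved u -0.06485595941424394 [5.58064124 5.84042594 4.9864956 ] 0.2034644531484471 28.8833
before mark+ 88 u p5,50,95 [-192.8 -190.1 -187.9] z 0.1113
before mark- 10 u p5,50,95 [-192.7 -191.9 -190.5] z 0.1107
before ptr+ 358 u p5,50,95 [-129.  -126.1 -123.5] z 0.1093
before ptr- 190 u p5,50,95 [-128.1 -126.2 -123.4] z 0.1094
now mark+ 264 u p5,50,95 [-192.3 -190.2 -188. ] z 0.1113
now mark- 101 u p5,50,95 [-192.4 -190.1 -188.4] z 0.1113
now ptr+ 3384 u p5,50,95 [-192.5 -130.8 -112.1] z 0.1051
now ptr- 739 u p5,50,95 [-191.8 -127.9 -111.7] z 0.105
scene mark- 5 u p5,50,95 [-190.6 -188.5 -185.5] z 0.1114
scene ptr+ 9 u p5,50,95 [-162.9 -121.7 -112.8] z 0.1053
scene ptr- 26 u p5,50,95 [-191.3 -186.5 -114.9] z 0.1056
side mark+ 5 u p5,50,95 [-190.6 -189.  -156.8] z 0.1094
side ptr+ 65 u p5,50,95 [-192.9 -129.7 -112.2] z 0.1063
side ptr- 42 u p5,50,95 [-159.5 -125.2 -112.3] z 0.1054
```

```bash
python3 - <<'E'
from h import *
M=np.array([.622,.1255])
X=cloud(load('G'));Z=X[...,2];D=X[...,:2]-M;u=D@U;v=D@V
for lo,hi in((.02,.045),(.045,.066),(-.066,-.045),(-.045,-.02)):
    q=np.isfinite(Z)&(v>lo)&(v<hi)&(Z>.1075)&(Z<.112)&(u<-.175)&(u>-.21)
    if q.sum(): print(lo,q.sum(),np.round(np.percentile(u[q],[5,50,95])*1e3,1),np.median(Z[q]))
for n in('G','Gs','Gd'):
    c=load(n);X=cloud(c);Z=X[...,2];D=X[...,:2]-M;u=D@U;v=D@V;f=c['frame'].astype(float)
    red=(f[...,2]>f[...,1]*1.5)&(f[...,2]>45)&np.isfinite(Z)&(abs(u)<.07)&(abs(v)<.07)&(Z<.165)&(Z>.003)
    k,l,st,_=cv2.connectedComponentsWithStats(red.astype(np.uint8));print(n,[(int(st[i,4]),int(1000*u[l==i].mean()),int(1000*v[l==i].mean()),int(1000*Z[l==i].mean())) for i in range(1,k) if st[i,4]>3])
    q=np.isfinite(Z)&(abs(v)<.06)&(u>-.055)&(u<.055)&(Z<.16);print('  hopper inside z hist',np.histogram(Z[q],[0,.03,.06,.09,.11,.13,.17])[0])
E
```

```text
0.02 513 [-192.5 -190.6 -188.3] 0.10938930803717169
0.045 532 [-192.9 -190.6 -188.3] 0.10941148260836836
-0.066 182 [-192.3 -190.6 -188.4] 0.10945739193004049
G [(5, -57, 61, 5), (10, -57, 62, 17), (61, -40, 63, 42)]
  hopper inside z hist [0 0 0 0 0 0]
Gs [(37, 58, 24, 30)]
  hopper inside z hist [ 0  0  0 18 41 93]
Gd []
  hopper inside z hist [  0   0   0  10  38 113]
```

```bash
python3 - <<'E'
from h import *
M=np.array([.622,.1255])
a=load('Pscene');b=load('Gs');X=cloud(a);Z=X[...,2];D=X[...,:2]-M;f=a['frame'].astype(float)
m=(f[...,2]>f[...,1]*1.5)&(abs(D@U)<.06)&(abs(D@V)<.07)&(Z>.1)&(Z<.16)
Y=cloud(b)[m];E=Y[:,:2]-M
i=np.arange(0,len(Y),12)
print(np.c_[(E@U)[i],(E@V)[i],Y[i,2]].round(3).tolist());print(b['frame'][m][i].tolist())
E
```

```text
[[-0.052, 0.069, 0.124], [-0.044, 0.068, 0.119], [-0.044, 0.067, 0.111], [-0.029, 0.065, 0.112], [-0.036, 0.068, 0.105], [-0.048, 0.072, 0.095], [-0.053, 0.053, 0.102], [-0.014, 0.063, 0.105], [-0.029, 0.068, 0.094], [-0.039, 0.067, 0.088], [-0.042, 0.068, 0.082], [-0.043, 0.071, 0.076], [-0.039, 0.07, 0.073], [-0.024, 0.069, 0.073]]
[[69, 89, 105], [71, 95, 111], [73, 95, 110], [69, 90, 105], [70, 93, 108], [69, 93, 110], [81, 81, 83], [74, 99, 116], [66, 87, 103], [71, 93, 110], [69, 93, 108], [69, 94, 108], [70, 91, 107], [72, 95, 111]]
```

Call:
servo_tool:
  motion: [0.0003, 0.0002, 0, 0, 0.0003, 0.0002, 0, 0, 0.0003, 0.0002, 0, 0, 0.0003, 0.0002, 0, 0, 0.0003, 0.0002, 0, 0, 0.0003, 0.0002, 0, 0]

```text
time: 29.53
ee_pos: [0.4611, 0.0241, 0.1242]
ee_rot: [1.525, 2.741, 0.008]
contact_force: [5.5, 4.5, 4.6]
gripper_width: 0.193
finger_force: 60.0
```

```bash
python3 - <<'E'
from h import *
M=np.array([.622,.1255]);X=cloud(grab('wrist','Z'));Z=X[...,2];D=X[...,:2]-M;u=D@U;v=D@V
d=[]
for lo,hi,z0 in((.02,.066,.1075),(.071,.081,.108),(-.081,-.071,.108)):
    q=np.isfinite(Z)&(v>lo)&(v<hi)&(Z>z0)&(Z<.113)&(u<-.175)&(u>-.21);d.append(np.median(u[q]));print(q.sum(),d[-1])
if abs(d[0]-(d[1]+d[2])/2)<.0015: print(arm.finish_job())
E
```

```text
1052 -0.19020070062681554
263 -0.19020816106612534
94 -0.19025308834868054
the job is handed in; nothing more can be done
None
```

I handed the job in at about 29.5 s. The pebbles went into the hopper and, with the slide pulled, dropped through the open throat; I did not count all five in the trough. The empty tray stands upright on the shelf, not where it started, and the slide is held with its pointer at the marks (within about 0.1 mm).

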